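Change over the painting place in a ceramics studio

TASK

The white clay pot has been painted: slide it by its handle from the blue painting ring to the green drying ring, then take its lid from the cork pad and put it on. Next slide the red-brown pot, lid on, from the yellow ring into the blue ring, then take off its lid and lay it, knob up, in the middle of the cork pad. The clay is unfired and brittle: slide the pots flat on the table without lifting or tipping them, centre them in their rings, grip everything lightly, set the lids down softly, and leave the other things on the table where they are.

Things in the scene. Friction and masses are not known exactly. Their poses are not given: they have to be found in the camera images.
- pot_white: Brittle clay saucepan, white with blue band and handle end, on the blue ring at the start. Body 110 mm across, 70 mm high, mouth 98 mm, 0.45 kg. Stick handle along the body's -x to 123 mm from the axis, 22 mm wide, 18 mm high, its middle 45 mm up. Origin: centre of the underside; z up. Cracks if the fingers press it with over 90 N, both sides together (45 N a side).
- pot_white_handle (a point): Grip point of the white pot's handle: on the handle's middle line, 95 mm from the pot's axis, 45 mm above the pot's underside; axes as the pot's.
- lid_white: Brittle clay lid, cream white with a blue knob, on the cork pad at the start. Disc 114 mm across, 8 mm thick; below it a tapered boss 10 mm deep (88 to 76 mm across) that drops loosely into the mouth, disc on the rim; knob 30 mm across, top 36 mm above the disc. 0.16 kg. Origin: centre of the boss's underside (60 mm above the pot's underside when seated); z up. Finger force limit as for the pots.
- lid_white_knob (a point): On the knob's axis, 40 mm above the lid's origin (14 mm below the knob's top): a height to grip.
- pot_red: Brittle clay saucepan, plain red-brown terracotta, lid on, on the yellow ring at the start. Body 110 mm across, 70 mm high, mouth 98 mm, 0.45 kg. Stick handle along the body's -x to 123 mm from the axis, 22 mm wide, 18 mm high, its middle 45 mm up. Origin: centre of the underside; z up. Cracks if the fingers press it with over 90 N, both sides together (45 N a side).
- pot_red_handle (a point): Grip point of the red-brown pot's handle, placed as on the white pot.
- lid_red: Brittle clay lid, plain red-brown, on its pot at the start. Disc 114 mm across, 8 mm thick; below it a tapered boss 10 mm deep (88 to 76 mm across) that drops loosely into the mouth, disc on the rim; knob 30 mm across, top 36 mm above the disc. 0.16 kg. Origin: centre of the boss's underside (60 mm above the pot's underside when seated); z up. Finger force limit as for the pots.
- lid_red_knob (a point): On the red-brown lid's knob, placed as on the white lid.
- mark_paint: Painting place: flat ring painted on the table, blue, 156 mm outer diameter, pale inside (124 mm across); origin at its centre. Always the middle one of the three rings.
- mark_dry: Drying place: the same ring in green, empty at the start; to the left or the right. (The yellow ring on the other side is the waiting place.)
- lid_pad: Round cork pad for the lid of the pot being painted, 150 mm across, 6 mm thick, fixed; origin at the centre of its underside. It lies beyond the rings, left or right.
- palette: Bystander, leave alone: round white plastic paint palette, 150 mm across, 10 mm high, lying flat; origin at the centre of the underside.
- tub: Bystander, leave alone: white plastic tub with a lid, 82 mm across, 65 mm high; origin at the centre of the underside.
- dish: Bystander, leave alone: white clay bowl, 116 mm across, 35 mm high; origin at the centre of the underside.
- bottle_blue: Bystander, leave alone: blue plastic bottle, 52 mm across, 110 mm high; origin at the centre of the underside.
- bottle_green: Bystander, leave alone: green plastic bottle, 52 mm across, 110 mm high; origin at the centre of the underside.

How it is judged:
By the outcome, as a careful person would: the job done as asked, in the order asked, and still so for the second after the job is handed in, with the robot touching nothing.
It also fails if it takes over 72 s, if anything falls off the work surface, if the arm or the gripper's body presses on something with over 40 N, if the wrist force passes 120 N, or if a joint passes its speed limit or range.

ROBOT

A 6-joint arm with a two-finger parallel gripper is mounted at the origin on the work surface. World frame = base frame: x ahead of the robot, y to its left, z up, the work surface at z = 0. Lengths are in m, angles in rad, forces in N, time in s.
With the tool pointing down it reaches from about 0.4 to 0.825 m from the base axis. Payload 7 kg.
Tool frame: the origin (TCP) lies at the very end of the fingers, on their centre line; the grasp point (between the pads) lies 19 mm behind it; z points along the fingers, y is the line along which they close (so a half turn about z gives the same grasp; the last joint's range is limited). The gripper opens to 88 mm and grips with 3 to 60 N. Pads are 19 mm wide; open, the fingers measure 130 mm over their backs; the gripper's body (78 mm by 193 mm) begins 47 mm behind the grasp point.
Start: joints at [1.558, 0.359, 0.012, 0, -1.224, -0.288], TCP at [0.2, 0.645, 0.227] pointing down, gripper open.
Joint ranges: [-3.07, 3.07], [-1.43, 2.12], [-1.02, 1.25], [-3.03, 1.67], [-3.05, -0], [-3.03, 3.03]. Speed limits (rad/s): [2.39, 2.39, 3.01, 3.14, 3.14, 3.14].

INTERFACE

Orientations are given as [roll, pitch, yaw] about the fixed x, y, z axes, in that order (R = Rz(yaw) Ry(pitch) Rx(roll)).
In Python, from station import * gives the robot as it stands.
- The arm moves only by the tool servo_tool, never from a script. Its argument "moves" is a list of rows, each an object of numbers: "jaw": the opening, from 0 (shut) to 1 (fully open); "dx", "dy", "dz": the shift along the world's x, y, z in m; "roll": the turn about the world's z in degrees. A call has exactly 10 rows; each row shifts and turns the commanded pose from where the row before left it; what a row does not reach is not made up. A row lasts 1/8 s, in which the tool goes at most 62.5 mm and 10.7 degrees, less where a joint would pass 70% of its speed; a pose out of reach is approached as far as the arm can. A call with a gripper value outside its range is refused whole. The fingers move at their own pace and stop on an object; "newtons" is the grip in N (left out, the last holds). Time passes only in rows, so rows that do not move let the fingers close, or fill a call up. It gives the time, the measured TCP pose, the force, the opening and the grip force at its end, in the units of the state.
- get_state(): the state, without advancing time (a new reading comes with each control period).
- grab_frame(name): name is "scene" or "top" or "wrist"; returns (picture, depth): 480x640x3 uint8, red, green, blue; 480x640 float32, m along the optical axis (not along the pixel's ray), 0 where there is no reading.
- calibration(name): a dict with "intrinsics" (3x3 intrinsics, pixels), "k1" (the pictures are not rectified: a ray, as slopes to the right and down, at radius r is drawn at 1 + k1 r^2 times it, then the intrinsics apply), "R" (3x3) and "t" (3): a world point X has camera coordinates R X + t. Camera axes: x right, y down, z forward; pixel columns grow to the right and rows downward; lengths in m; the calibration is good to about 2 mm. A picture is of the moment at which its call begins: read the wrist's pose just before it. calibration takes no time and is no camera call; for the wrist camera it gives the pose at the moment of the call.
- job_done(): hands the job in; it is judged then, once.
The state is a dict: "t": time; "q": joint angles; "qd": joint speeds; "joint_efforts": joint torques, N m; "eef_pos": TCP position; "ee_rot": TCP orientation; "force": force on the tool from outside, world axes, zero at the start; "moment": the same for the moment, N m; "width": finger opening in m; "gripper_force": force on a finger pad.
Only numpy, scipy, OpenCV 4.12 (cv2) and the standard library are available. Lean on these libraries where they do the work, as an engineer would, in place of code of your own. Each camera call takes 0.05 s, during which the arm holds its last target. There are 200 camera calls.

## Working session

There is one attempt and no reset: what is moved stays moved. The work goes in short steps, Python scripts to look and compute and a tool call to move; the robot and the scene stay as the last step left them, time stands still between calls to the robot, and variables do not carry over. Pictures are saved under pics/ and viewed, at most 10 in all, crops included, and the job is handed in when it is done.

Besides the shell and the picture viewer there is one more tool, called by a JSON object that holds its "op" and its "data", one argument or row to a line. servo_tool: Moves the arm, as the interface text tells. Its arguments: {"type":"object","properties":{"moves":{"type":"array","items":{"type":"object","properties":{"jaw":{"type":"number"},"dx":{"type":"number"},"dy":{"type":"number"},"dz":{"type":"number"},"roll":{"type":"number"}}}},"newtons":{"type":"number"}},"required":["moves"]}

```bash
mkdir -p pics; cat > h.py <<'E'
from station import *
import numpy as np, cv2
def save(name,fn):
    im,d=grab_frame(name); c=calibration(name)
    cv2.imwrite('pics/'+fn+'.png',im[:,:,::-1]); np.savez('pics/'+fn+'.npz',im=im,d=d,K=c['intrinsics'],k1=c['k1'],R=c['R'],t=c['t'])
    return im,d,c
def rays(uv,c):
    K=np.array(c['K'] if 'K' in c else c['intrinsics']);uv=np.atleast_2d(uv).astype(float)
    return cv2.undistortPoints(uv.reshape(-1,1,2),K,np.array([float(c['k1']),0,0,0,0])).reshape(-1,2) if False else und(uv,K,float(c['k1']))
def und(uv,K,k1):
    p=np.c_[(uv[:,0]-K[0,2])/K[0,0],(uv[:,1]-K[1,2])/K[1,1]];q=p.copy()
    for _ in range(20): q=p/(1+k1*(q**2).sum(1,keepdims=True))
    return q
def onplane(uv,c,z):
    R=np.array(c['R']);t=np.array(c['t']);q=rays(uv,c)
    D=np.c_[q,np.ones(len(q))]@R; o=-R.T@t
    s=(z-o[2])/D[:,2]; return o+s[:,None]*D
def cloud(d,c):
    v,u=np.mgrid[0:480,0:640]; q=rays(np.c_[u.ravel(),v.ravel()],c)
    X=np.c_[q,np.ones(len(q))]*d.reshape(-1,1)
    return ((X-np.array(c['t']))@np.array(c['R'])).reshape(480,640,3)
def load(fn): 
    return np.load('pics/'+fn+'.npz')
E
python3 - <<'E'
from h import *
s=get_state();print(s['t'],s['eef_pos'],s['ee_rot'],s['width'])
for n in('top','scene'):
    im,d,c=save(n,n+'0'); print(n,(-np.array(c['R']).T@np.array(c['t'])).round(3),(d>0).mean())
E
```

```text
0.0 [0.19988068 0.64417276 0.22560184] [ 3.13986098e+00 -1.28957035e-04 -3.00974308e-01] 0.08789281759025078
top [ 0.222 -0.023  1.697] 0.9959505208333334
scene [1.618 0.485 0.895] 0.9545475260416667
```

View pics/top0.png

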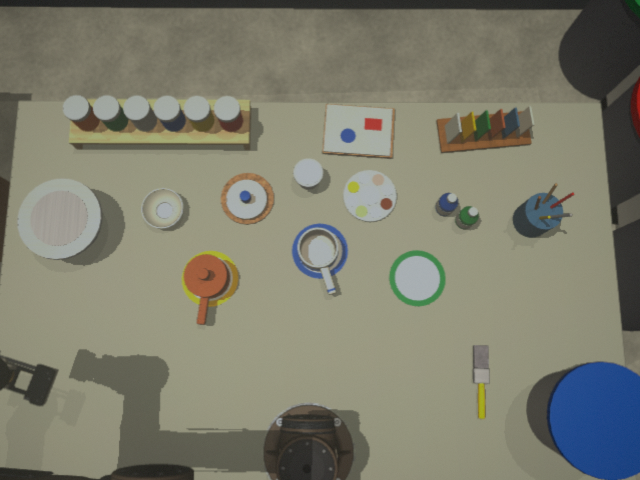

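View pics/scene0.png

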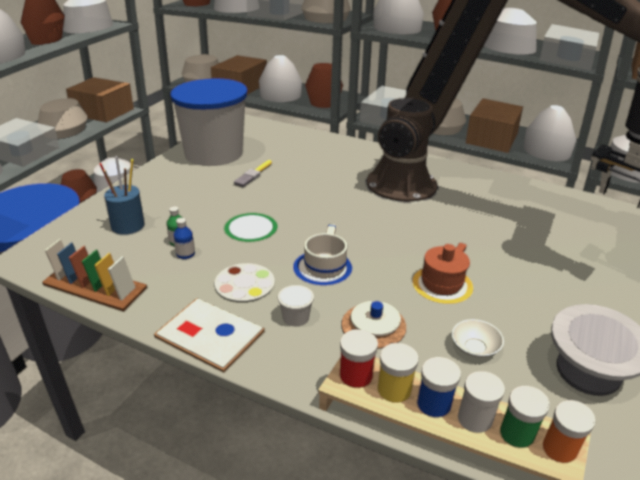

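The top view shows the white pot at (320,250) on the blue ring with its handle to (330,290). The green ring is at (417,278) and the red pot is at (206,277) on the yellow ring, handle to (203,320). The white lid sits on the cork pad at (247,198), the tub at (308,172) and the palette at (370,196). The two bottles are at (448,204) and (468,216).

```bash
cat >> h.py <<'E'
from scipy.optimize import least_squares
def circ(P,r=None):
    m=np.median(P,0)
    if r: 
        f=lambda p:np.hypot(P[:,0]-p[0],P[:,1]-p[1])-r; x0=m
    else:
        f=lambda p:np.hypot(P[:,0]-p[0],P[:,1]-p[1])-p[2]; x0=[*m,.06]
    s=least_squares(f,x0,loss='soft_l1',f_scale=.004); return s.x,np.abs(s.fun).mean()
def near(C,p,r): return np.hypot(C[...,0]-p[0],C[...,1]-p[1])<r
def hsv(im): return cv2.cvtColor(im,cv2.COLOR_RGB2HSV)
def ring(im,c,px,h,rad=45,smin=120):
    H=hsv(im);v,u=np.mgrid[0:480,0:640]
    m=(np.hypot(u-px[0],v-px[1])<rad)&(H[...,0]>h[0])&(H[...,0]<h[1])&(H[...,1]>smin)
    return onplane(np.c_[u[m],v[m]],c,0)[:,:2]
E
python3 - <<'E'
from h import *
c=load('top0');im,d=c['im'],c['d'];C=cloud(d,c);Z=C[...,2]
print('table z',np.median(Z[300:340,330:450]))
for n,px,h in(('blue',(320,250),(105,125)),('green',(417,278),(50,85)),('yellow',(208,278),(22,32))):
    P=ring(im,c,px,h,32); print(n,len(P),circ(P,.070),circ(P))
for n,px in(('white',(320,250)),('red',(206,277)),('lidw',(247,198))):
    p=C[px[1],px[0],:2]; m=near(C,p,.15)
    for lo,hi in((.03,.04),(.05,.058),(.062,.074),(.074,.085),(.09,.12)):
        k=m&(Z>lo)&(Z<hi)
        if k.sum()>8: print(n,lo,hi,k.sum(),C[k].mean(0).round(4),circ(C[k][:,:2])[0].round(4))
for n,px in(('tub',(308,172)),('palette',(370,196)),('b',(448,204)),('g',(468,216)),('dish',(164,210)),('pad',(247,198))):print(n,C[px[1],px[0]].round(3))
pad=onplane([[222,198],[274,198],[247,174],[247,222]],c,.006);print(pad.round(4))
big=np.hstack([cv2.resize(im[y-50:y+50,x-50:x+50],(400,400),interpolation=cv2.INTER_CUBIC) for x,y in((320,260),(210,290))])
cv2.imwrite('pics/crop0.png',big[:,:,::-1])
E
```

```text
table z 0.0008754637074936339
blue 452 (array([ 0.53108931, -0.02886723]), np.float64(0.0027354514041401778)) (array([ 0.5309636 , -0.02905365,  0.07108629]), np.float64(0.002553622541106833))
green 550 (array([ 0.45413981, -0.29764773]), np.float64(0.0024096627456108633)) (array([ 0.45414085, -0.29764727,  0.0700331 ]), np.float64(0.0024093871820107344))
yellow 356 (array([0.45367533, 0.2766062 ]), np.float64(0.0035457633164035066)) (array([0.45309611, 0.27541437, 0.07202665]), np.float64(0.0031499023794660103))
white 0.03 0.04 67 [ 0.5224 -0.0246  0.0346] [ 0.5229 -0.0246  0.0522]
white 0.05 0.058 192 [ 0.4561 -0.0461  0.0539] [ 0.9919 -1.8722  1.9037]
white 0.062 0.074 252 [ 0.5261 -0.0242  0.0687] [ 0.5256 -0.0243  0.0519]
white 0.074 0.085 51 [ 0.5153 -0.0263  0.0763] [ 0.5258 -0.0247  0.0515]
red 0.03 0.04 35 [0.432  0.2299 0.0348] [0.4514 0.273  0.0574]
red 0.05 0.058 181 [0.365  0.2774 0.054 ] [0.3397 0.1921 0.0946]
red 0.062 0.074 176 [0.4488 0.2675 0.0714] [0.4521 0.2688 0.0448]
red 0.074 0.085 1136 [0.4486 0.2729 0.0791] [0.4505 0.2747 0.0422]
red 0.09 0.12 126 [0.4487 0.2726 0.1111] [0.449  0.2724 0.0113]
lidw 0.03 0.04 115 [0.67   0.1718 0.0323] [0.6732 0.1785 0.0389]
lidw 0.05 0.058 27 [0.6729 0.1665 0.055 ] [0.6708 0.1745 0.0129]
lidw 0.062 0.074 58 [0.6925 0.1167 0.0656] [0.7021 0.1065 0.0741]
tub [0.735 0.003 0.072]
palette [ 0.682 -0.17   0.017]
b [ 0.643 -0.374  0.082]
g [ 0.607 -0.424  0.092]
dish [0.645 0.409 0.   ]
pad [0.663 0.169 0.067]
[[0.6789 0.2466 0.006 ]
 [0.6792 0.1001 0.006 ]
 [0.7495 0.1778 0.006 ]
 [0.6096 0.1745 0.006 ]]
```

View pics/crop0.png

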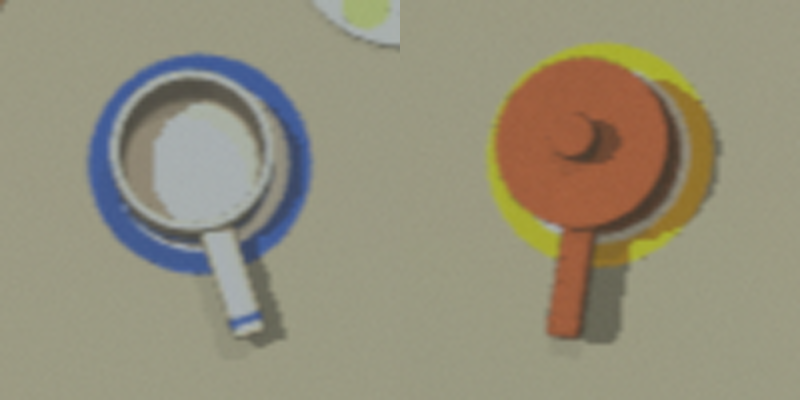

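The crop confirms it: the blue ring spans about x 292–348 and y 223–278 in top-image pixels. The pot sits slightly up and left of its centre, with its handle about 17° off −x. I'll move above the white handle.

{"op": "servo_tool", "data": {
  "moves": [
    {"dx": 0.034, "dy": -0.05, "roll": -10.4},
    {"dx": 0.034, "dy": -0.05, "roll": -10.4},
    {"dx": 0.034, "dy": -0.05, "roll": -10.4},
    {"dx": 0.034, "dy": -0.05, "roll": -10.4},
    {"dx": 0.034, "dy": -0.05, "roll": -10.4},
    {"dx": 0.034, "dy": -0.05, "roll": -10.4},
    {"dx": 0.031, "dy": -0.05, "roll": -10.4},
    {"dy": -0.05, "roll": -10.4},
    {"dy": -0.05, "roll": -10.4},
    {"dy": -0.05, "roll": -10.4}
  ],
  "newtons": 28
}}

```text
$.moves[0]: bad value
```

```bash
python3 - <<'E'
from h import *
s=get_state();print(s['t'],s['eef_pos'],s['ee_rot'],s['q'])
c=load('top0');im,d=c['im'],c['d'];C=cloud(d,c);Z=C[...,2]
E=onplane([[292.25,250.75],[348,250.75],[320.1,223.25],[320.1,278.25]],c,0);print(E[:,:2].round(4),E[:,:2].mean(0))
for n,p,pc in(('w',(.526,-.0243),(.526,-.0243)),('r',(.4495,.273),(.4495,.273))):
    m=near(C,p,.13)&~near(C,p,.062)&(Z>.046)&(Z<.062);P=C[m][:,:2];mu=P.mean(0)
    w,V=np.linalg.eigh(np.cov(P.T));v=V[:,1]*np.sign(V[0,1])
    print(n,len(P),mu.round(4),np.degrees(np.arctan2(v[1],v[0])),np.degrees(np.arctan2(*(np.array(p)-mu)[::-1])),'offset of axis',v[0]*(p[1]-mu[1])-v[1]*(p[0]-mu[0]))
E
```

```text
0.1 [0.19990498 0.64427812 0.22572095] [ 3.14012699e+00 -1.51325329e-04 -3.00933951e-01] [ 1.55808178e+00  3.59326034e-01  1.11687998e-02 -2.88705100e-04
 -1.22408733e+00 -2.88121216e-01]
[[ 0.5291  0.0474]
 [ 0.5293 -0.1079]
 [ 0.6077 -0.0301]
 [ 0.452  -0.0302]] [ 0.52953211 -0.03019541]
w 193 [ 0.4355 -0.0528] 17.45559333149464 17.45818644424645 offset of axis 4.295226807896763e-06
r 207 [0.3554 0.2827] -7.037646306859773 -5.87134007407065 offset of axis 0.0019248192291641906
```

{"op": "servo_tool", "data": {
  "moves": [
    {"dx": 0.034, "dy": -0.05, "dz": 0, "roll": -10.4, "jaw": 1},
    {"dx": 0.034, "dy": -0.05, "dz": 0, "roll": -10.4, "jaw": 1},
    {"dx": 0.034, "dy": -0.05, "dz": 0, "roll": -10.4, "jaw": 1},
    {"dx": 0.034, "dy": -0.05, "dz": 0, "roll": -10.4, "jaw": 1},
    {"dx": 0.034, "dy": -0.05, "dz": 0, "roll": -10.4, "jaw": 1},
    {"dx": 0.034, "dy": -0.05, "dz": 0, "roll": -10.4, "jaw": 1},
    {"dx": 0.031, "dy": -0.05, "dz": 0, "roll": -10.4, "jaw": 1},
    {"dx": 0, "dy": -0.05, "dz": 0, "roll": -10.4, "jaw": 1},
    {"dx": 0, "dy": -0.05, "dz": 0, "roll": -10.4, "jaw": 1},
    {"dx": 0, "dy": -0.05, "dz": 0, "roll": -10.4, "jaw": 1}
  ],
  "newtons": 28
}}

```text
t: 1.35
eef_pos: [0.4346, 0.1429, 0.2264]
ee_rot: [3.141, -0.0, -2.122]
force: [0.5, -0.1, -0.4]
width: 0.0876
gripper_force: 0.0
```

{"op": "servo_tool", "data": {
  "moves": [
    {"dx": 0, "dy": -0.049, "dz": 0, "roll": -10.25, "jaw": 1},
    {"dx": 0, "dy": -0.049, "dz": 0, "roll": -10.25, "jaw": 1},
    {"dx": 0, "dy": -0.049, "dz": 0, "roll": -10.25, "jaw": 1},
    {"dx": 0, "dy": -0.049, "dz": 0, "roll": -10.25, "jaw": 1},
    {"dx": 0, "dy": 0, "dz": -0.05, "roll": 0, "jaw": 1},
    {"dx": 0, "dy": 0, "dz": -0.03, "roll": 0, "jaw": 1},
    {"dx": 0, "dy": 0, "dz": -0.02, "roll": 0, "jaw": 1},
    {"dx": 0, "dy": 0, "dz": 0, "roll": 0, "jaw": 1},
    {"dx": 0, "dy": 0, "dz": 0, "roll": 0, "jaw": 1},
    {"dx": 0, "dy": 0, "dz": 0, "roll": 0, "jaw": 1}
  ]
}}

```text
t: 2.6
eef_pos: [0.4357, -0.0511, 0.1275]
ee_rot: [-3.142, 0.002, -2.831]
force: [-0.1, 0.0, 0.6]
width: 0.0877
gripper_force: 0.0
```

```bash
python3 - <<'E'
from h import *
s=get_state();print(s['t'],s['eef_pos'],s['ee_rot'],s['force'])
im,d,c=save('wrist','w1');c=dict(c,K=c['intrinsics']);C=cloud(d,c);Z=C[...,2]
print((d>0).mean())
p=np.array((.526,-.0243))
k=near(C,p,.08)&(Z>.062)&(Z<.074);print(k.sum(),circ(C[k][:,:2]) if k.sum()>9 else '')
m=near(C,p,.13)&~near(C,p,.062)&(Z>.046)&(Z<.062);P=C[m][:,:2];mu=P.mean(0)
w,V=np.linalg.eigh(np.cov(P.T));v=V[:,1]*np.sign(V[0,1]);print(len(P),mu,np.degrees(np.arctan2(v[1],v[0])),np.median(C[m][:,2]))
E
```

```text
2.6 [ 0.43565809 -0.05109718  0.1275288 ] [-3.14150213e+00  1.78146831e-03 -2.83121396e+00] [-0.13412215  0.0026689   0.55435565]
0.9960123697916666
1062 (array([ 0.52687211, -0.02247707,  0.05168751]), np.float64(0.0015794694076295183))
4028 [ 0.43503344 -0.051894  ] 17.79045694454994 0.05413652179138488
```

View pics/w1.png

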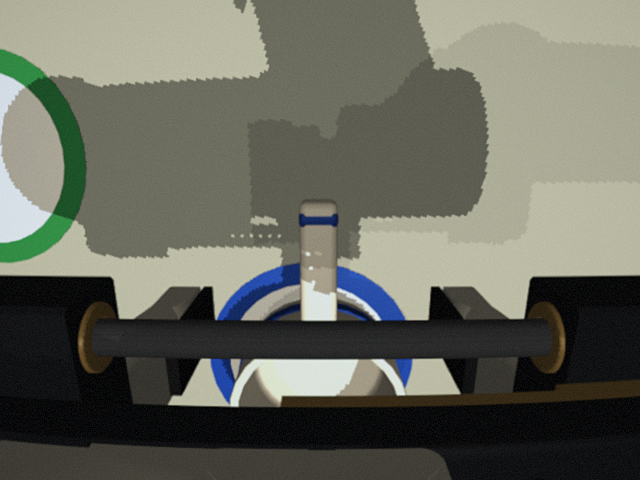

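The wrist view shows the handle at columns 300–338, centred between the fingers and aligned with them. I'll descend and grip.

{"op": "servo_tool", "data": {
  "moves": [
    {"dx": 0, "dy": 0, "dz": -0.04, "roll": 0, "jaw": 1},
    {"dx": 0, "dy": 0, "dz": -0.035, "roll": 0, "jaw": 1},
    {"dx": 0, "dy": 0, "dz": -0.0265, "roll": 0, "jaw": 1},
    {"dx": 0, "dy": 0, "dz": 0, "roll": 0, "jaw": 0.5},
    {"dx": 0, "dy": 0, "dz": 0, "roll": 0, "jaw": 0.35},
    {"dx": 0, "dy": 0, "dz": 0, "roll": 0, "jaw": 0.25},
    {"dx": 0, "dy": 0, "dz": 0, "roll": 0, "jaw": 0.2},
    {"dx": 0, "dy": 0, "dz": 0, "roll": 0, "jaw": 0.15},
    {"dx": 0, "dy": 0, "dz": 0, "roll": 0, "jaw": 0.15},
    {"dx": 0, "dy": 0, "dz": 0, "roll": 0, "jaw": 0.15}
  ]
}}

```text
t: 3.9
eef_pos: [0.435, -0.0514, 0.0251]
ee_rot: [-3.142, -0.0, -2.831]
force: [-0.5, -1.1, -0.1]
width: 0.0233
gripper_force: 0.5
```

{"op": "servo_tool", "data": {
  "moves": [
    {"dx": 0, "dy": 0, "dz": 0, "roll": 0, "jaw": 0.1},
    {"dx": 0, "dy": 0, "dz": 0, "roll": 0, "jaw": 0.0},
    {"dx": 0, "dy": 0, "dz": 0, "roll": 0, "jaw": 0},
    {"dx": 0, "dy": 0, "dz": 0, "roll": 0, "jaw": 0},
    {"dx": -0.001, "dy": -0.003, "dz": 0, "roll": 0, "jaw": 0},
    {"dx": -0.002, "dy": -0.007, "dz": 0, "roll": 0, "jaw": 0},
    {"dx": -0.003, "dy": -0.01, "dz": 0, "roll": 0, "jaw": 0},
    {"dx": -0.003, "dy": -0.01, "dz": 0, "roll": 0, "jaw": 0},
    {"dx": -0.002, "dy": -0.007, "dz": 0, "roll": 0, "jaw": 0},
    {"dx": -0.001, "dy": -0.003, "dz": 0, "roll": 0, "jaw": 0}
  ]
}}

```text
t: 5.15
eef_pos: [0.4228, -0.0919, 0.0251]
ee_rot: [3.142, 0.0, -2.832]
force: [0.6, 2.5, -1.0]
width: 0.0216
gripper_force: 27.9
```

{"op": "servo_tool", "data": {
  "moves": [
    {"dx": -0.0026, "dy": -0.01, "dz": 0, "roll": 0, "jaw": 0},
    {"dx": -0.0046, "dy": -0.018, "dz": 0, "roll": 0, "jaw": 0},
    {"dx": -0.0067, "dy": -0.026, "dz": 0, "roll": 0, "jaw": 0},
    {"dx": -0.0077, "dy": -0.03, "dz": 0, "roll": 0, "jaw": 0},
    {"dx": -0.0085, "dy": -0.033, "dz": 0, "roll": 0, "jaw": 0},
    {"dx": -0.0085, "dy": -0.033, "dz": 0, "roll": 0, "jaw": 0},
    {"dx": -0.0077, "dy": -0.03, "dz": 0, "roll": 0, "jaw": 0},
    {"dx": -0.0067, "dy": -0.026, "dz": 0, "roll": 0, "jaw": 0},
    {"dx": -0.0046, "dy": -0.018, "dz": 0, "roll": 0, "jaw": 0},
    {"dx": -0.0026, "dy": -0.01, "dz": 0, "roll": 0, "jaw": 0}
  ]
}}

```text
t: 6.4
eef_pos: [0.3621, -0.3261, 0.025]
ee_rot: [3.141, -0.0, -2.833]
force: [1.9, 3.9, 3.3]
width: 0.0219
gripper_force: 28.0
```

```bash
cat >> h.py <<'E'
def pot(C,p,lo=.062,hi=.074):
    Z=C[...,2];k=near(C,p,.075)&(Z>lo)&(Z<hi); return k.sum(),circ(C[k][:,:2])
def outer(im,c,px,h,rad,smin=120):
    P=ring(im,c,px,h,rad,smin); x,_=circ(P,.07)
    a=np.arctan2(*(P-x).T[::-1]);r=np.hypot(*(P-x).T);b=((a+np.pi)/(2*np.pi)*48).astype(int)
    Q=np.array([P[b==i][np.argmax(r[b==i])] for i in range(48) if (b==i).any() and r[b==i].max()>.07])
    return len(Q),circ(Q,.0775)
E
python3 - <<'E'
from h import *
s=get_state();print(s['t'],s['eef_pos'],s['width'],s['force'])
im,d,c=save('top','top1');C=cloud(d,c)
print('green0',outer(load('top0')['im'],c,(417,278),(50,85),34))
print('blue now',outer(im,c,(320,250),(105,125),34),circ(ring(im,c,(320,250),(105,125),34),.07))
print('green now',outer(im,c,(417,278),(50,85),34))
print(pot(C,(.454,-.2976)))
E
```

```text
6.4 [ 0.3620672  -0.32607156  0.02496514] 0.02192521827889875 [1.8993188  3.91687914 3.29752463]
green0 (48, (array([ 0.45398725, -0.29776757]), np.float64(0.003286358062102196)))
blue now (44, (array([ 0.53013206, -0.02915144]), np.float64(0.002281762432314979))) (array([ 0.53059138, -0.02797318]), np.float64(0.0029803152364126172))
green now (13, (array([ 0.45305771, -0.29693246]), np.float64(0.0023229361309704236)))
(np.int64(50), (array([127.60992829, -44.81065958, 134.67506857]), np.float64(0.0030035524826524805)))
```

```bash
python3 - <<'E'
from h import *
im=load('top1')['im'];cv2.imwrite('pics/crop1.png',cv2.resize(im[200:320,280:460],(800,533),interpolation=cv2.INTER_CUBIC)[:,:,::-1])
E
```

```text
(no output)
```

View pics/crop1.png

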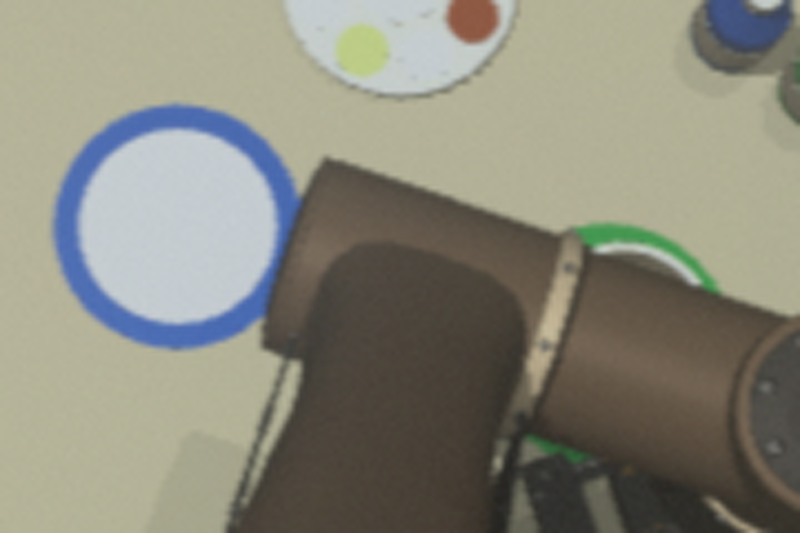

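The arm hides part of the top view. The blue ring (centre about 178,227 in the crop) is empty and the pot's rim shows inside the green ring. I'll release, rise and check from above.

{"op": "servo_tool", "data": {
  "moves": [
    {"dx": 0, "dy": 0, "dz": 0, "roll": 0, "jaw": 0.3},
    {"dx": 0, "dy": 0, "dz": 0, "roll": 0, "jaw": 0.6},
    {"dx": 0, "dy": 0, "dz": 0, "roll": 0, "jaw": 0.8},
    {"dx": 0, "dy": 0, "dz": 0.02, "roll": 0, "jaw": 0.8},
    {"dx": 0, "dy": 0, "dz": 0.05, "roll": 0, "jaw": 0.8},
    {"dx": 0, "dy": 0, "dz": 0.05, "roll": 0, "jaw": 0.8},
    {"dx": 0.02, "dy": 0.05, "dz": 0.02, "roll": 0, "jaw": 0.8},
    {"dx": 0.03, "dy": 0.055, "dz": 0, "roll": 0, "jaw": 0.8},
    {"dx": 0.03, "dy": 0.055, "dz": 0, "roll": 0, "jaw": 0.8},
    {"dx": 0.03, "dy": 0.055, "dz": 0, "roll": 0, "jaw": 0.8}
  ]
}}

```text
t: 7.7
eef_pos: [0.4732, -0.1085, 0.1655]
ee_rot: [-3.141, 0.001, -2.831]
force: [0.6, -0.7, -0.4]
width: 0.0704
gripper_force: 0.0
```

```bash
python3 - <<'E'
from h import *
s=get_state();print(s['t'],s['eef_pos'])
im,d,c=save('top','top2');C=cloud(d,c);Z=C[...,2]
print('blue',outer(im,c,(320,250),(105,125),34),'green',outer(im,c,(417,278),(50,85),34))
n,(x,e)=pot(C,(.454,-.2976));print('pot',n,x,e)
m=near(C,x,.13)&~near(C,x,.062)&(Z>.046)&(Z<.062);print('handle',C[m].mean(0))
cr=im[150:330,160:460];cv2.imwrite('pics/crop2.png',cv2.resize(cr,(800,480),interpolation=cv2.INTER_CUBIC)[:,:,::-1])
# lid disc & knob
k=near(C,(.67,.172),.08)&(Z>.018)&(Z<.03);print('disc',k.sum(),C[k].mean(0),C[k].min(0),C[k].max(0))
H=hsv(im);v,u=np.mgrid[0:480,0:640];k=(np.hypot(u-247,v-198)<12)&(H[...,0]>105)&(H[...,0]<125)&(H[...,1]>120);print('knob px',u[k].mean(),v[k].mean(),k.sum(),np.median(Z[k]),onplane([[u[k].mean(),v[k].mean()]],c,.05))
k=(np.hypot(u-247,v-198)<32)&(H[...,0]>5)&(H[...,0]<16)&(H[...,1]>90);P=onplane(np.c_[u[k],v[k]],c,.006)[:,:2];print('pad',k.sum(),circ(P,.067),(P.max(0)+P.min(0))/2,np.ptp(P,0))
E
```

```text
7.7 [ 0.47318594 -0.10845508  0.16547968]
blue (9, (array([ 0.53333956, -0.02690486]), np.float64(0.001051168779873125))) green (21, (array([ 0.45561786, -0.29553982]), np.float64(0.0024921843858149795)))
pot 263 [ 0.45310766 -0.29747533  0.05180955] 0.001794549551314858
handle [ 0.36184312 -0.32525036  0.05411487]
disc 975 [0.67080428 0.17470746 0.02436752] [0.61610082 0.11289726 0.01800529] [0.72684141 0.23101967 0.02999483]
knob px 244.6969696969697 195.45454545454547 66 0.061241542213690436 [[0.67433996 0.17750936 0.05      ]]
pad 658 (array([0.67771977, 0.1770917 ]), np.float64(0.003520242395816187)) [0.67960459 0.17620489] [0.14582791 0.146651  ]
```

View pics/crop2.png

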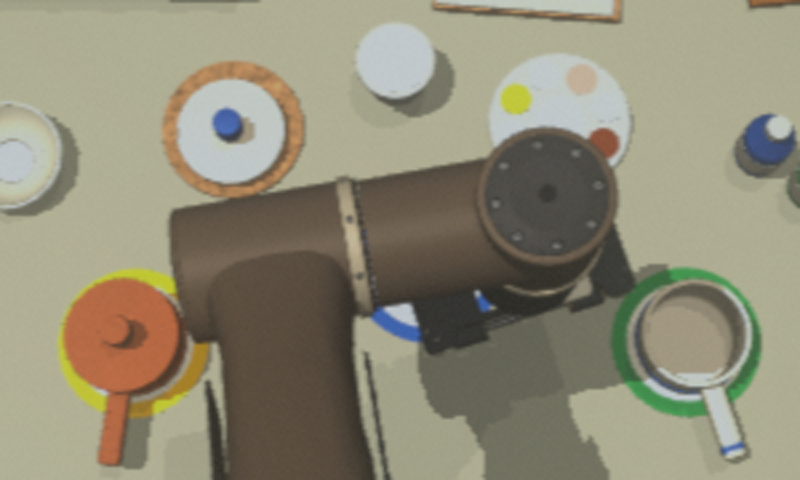

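The top view shows the white pot centred in the green ring, within about 1 mm. Next is the lid, with its knob near (227,123) in the crop.

{"op": "servo_tool", "data": {
  "moves": [
    {"dx": 0.033, "dy": 0.047, "dz": 0, "roll": 0, "jaw": 0.8},
    {"dx": 0.033, "dy": 0.047, "dz": 0, "roll": 0, "jaw": 0.8},
    {"dx": 0.033, "dy": 0.047, "dz": 0, "roll": 0, "jaw": 0.8},
    {"dx": 0.033, "dy": 0.047, "dz": 0, "roll": 0, "jaw": 0.8},
    {"dx": 0.033, "dy": 0.047, "dz": 0, "roll": 0, "jaw": 0.8},
    {"dx": 0.033, "dy": 0.047, "dz": 0, "roll": 0, "jaw": 0.8},
    {"dx": 0, "dy": 0, "dz": -0.02, "roll": 0, "jaw": 0.8},
    {"dx": 0, "dy": 0, "dz": -0.02, "roll": 0, "jaw": 0.8},
    {"dx": 0, "dy": 0, "dz": 0, "roll": 0, "jaw": 0.8},
    {"dx": 0, "dy": 0, "dz": 0, "roll": 0, "jaw": 0.8}
  ]
}}

```text
t: 9.0
eef_pos: [0.6709, 0.1715, 0.1258]
ee_rot: [-3.141, 0.001, -2.831]
force: [0.0, -0.6, -0.2]
width: 0.0701
gripper_force: 0.0
```

```bash
python3 - <<'E'
from h import *
s=get_state();print(s['t'],s['eef_pos'],s['ee_rot'])
im,d,c=save('wrist','w2');C=cloud(d,c);Z=C[...,2]
for lo,hi in((.054,.064),(.02,.028)):
    k=near(C,(.671,.174),.065 if lo<.05 else .03)&(Z>lo)&(Z<hi)
    if k.sum()>20:print(lo,k.sum(),C[k].mean(0),(C[k].max(0)+C[k].min(0))/2,np.ptp(C[k],0))
im2,d,c=save('top','top3');print('blue',outer(im2,c,(320,250),(105,125),34))
cv2.imwrite('pics/w2s.png',cv2.resize(im,(480,360))[:,:,::-1])
E
```

```text
9.0 [0.67087517 0.17145481 0.1258367 ] [-3.14138236e+00  6.98789394e-04 -2.83110395e+00]
0.054 2104 [0.67273172 0.17754044 0.06048581] [0.67372913 0.17791565 0.05846597] [0.02935731 0.02937845 0.00872834]
0.02 20048 [0.66854269 0.17591185 0.02487199] [0.67286682 0.17765333 0.02380466] [0.11149837 0.11300264 0.00745729]
blue (48, (array([ 0.53058971, -0.02876806]), np.float64(0.002514961233001073)))
```

View pics/w2s.png

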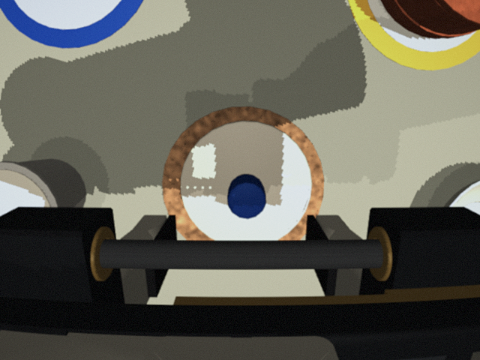

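The wrist view shows the lid's knob at (245,197), about 6 mm to the side of the finger line. I'll correct by (+2, +6) mm and grip.

{"op": "servo_tool", "data": {
  "moves": [
    {"dx": 0.0022, "dy": 0.0062, "dz": 0, "roll": 0, "jaw": 0.8},
    {"dx": 0, "dy": 0, "dz": -0.03, "roll": 0, "jaw": 0.8},
    {"dx": 0, "dy": 0, "dz": -0.03, "roll": 0, "jaw": 0.8},
    {"dx": 0, "dy": 0, "dz": -0.025, "roll": 0, "jaw": 0.7},
    {"dx": 0, "dy": 0, "dz": -0.011, "roll": 0, "jaw": 0.55},
    {"dx": 0, "dy": 0, "dz": 0, "roll": 0, "jaw": 0.4},
    {"dx": 0, "dy": 0, "dz": 0, "roll": 0, "jaw": 0.3},
    {"dx": 0, "dy": 0, "dz": 0, "roll": 0, "jaw": 0.2},
    {"dx": 0, "dy": 0, "dz": 0, "roll": 0, "jaw": 0.1},
    {"dx": 0, "dy": 0, "dz": 0, "roll": 0, "jaw": 0}
  ],
  "newtons": 20
}}

```text
t: 10.35
eef_pos: [0.6736, 0.1778, 0.0304]
ee_rot: [3.142, 0.002, -2.831]
force: [-0.7, 0.4, 6.4]
width: 0.0298
gripper_force: 20.0
```

{"op": "servo_tool", "data": {
  "moves": [
    {"dx": 0, "dy": 0, "dz": 0, "roll": 0, "jaw": 0},
    {"dx": 0, "dy": 0, "dz": 0, "roll": 0, "jaw": 0},
    {"dx": 0, "dy": 0, "dz": 0.01, "roll": 0, "jaw": 0},
    {"dx": 0, "dy": 0, "dz": 0.02, "roll": 0, "jaw": 0},
    {"dx": 0, "dy": 0, "dz": 0.03, "roll": 0, "jaw": 0},
    {"dx": 0, "dy": 0, "dz": 0.03, "roll": 0, "jaw": 0},
    {"dx": 0, "dy": 0, "dz": 0.03, "roll": 0, "jaw": 0},
    {"dx": -0.005, "dy": -0.01, "dz": 0.015, "roll": 0, "jaw": 0},
    {"dx": -0.01, "dy": -0.02, "dz": 0, "roll": 0, "jaw": 0},
    {"dx": -0.015, "dy": -0.03, "dz": 0, "roll": 0, "jaw": 0}
  ]
}}

```text
t: 11.6
eef_pos: [0.641, 0.1159, 0.1627]
ee_rot: [3.141, -0.002, -2.831]
force: [-0.1, -0.5, -2.3]
width: 0.0294
gripper_force: 20.0
```

{"op": "servo_tool", "data": {
  "moves": [
    {"dx": -0.018, "dy": -0.04, "dz": 0, "roll": 0, "jaw": 0},
    {"dx": -0.022, "dy": -0.048, "dz": 0, "roll": 0, "jaw": 0},
    {"dx": -0.024, "dy": -0.052, "dz": 0, "roll": 0, "jaw": 0},
    {"dx": -0.024, "dy": -0.052, "dz": 0, "roll": 0, "jaw": 0},
    {"dx": -0.024, "dy": -0.052, "dz": 0, "roll": 0, "jaw": 0},
    {"dx": -0.024, "dy": -0.052, "dz": 0, "roll": 0, "jaw": 0},
    {"dx": -0.022, "dy": -0.048, "dz": 0, "roll": 0, "jaw": 0},
    {"dx": -0.018, "dy": -0.04, "dz": 0, "roll": 0, "jaw": 0},
    {"dx": -0.01, "dy": -0.022, "dz": -0.01, "roll": 0, "jaw": 0},
    {"dx": -0.004, "dy": -0.008, "dz": -0.01, "roll": 0, "jaw": 0}
  ]
}}

```text
t: 12.85
eef_pos: [0.4499, -0.2977, 0.1426]
ee_rot: [3.14, -0.002, -2.834]
force: [-0.3, 1.0, -2.4]
width: 0.0291
gripper_force: 20.0
```

{"op": "servo_tool", "data": {
  "moves": [
    {"dx": 0, "dy": 0, "dz": -0.01, "roll": 0, "jaw": 0},
    {"dx": 0, "dy": 0, "dz": -0.005, "roll": 0, "jaw": 0},
    {"dx": 0, "dy": 0, "dz": 0, "roll": 0, "jaw": 0},
    {"dx": 0, "dy": 0, "dz": 0, "roll": 0, "jaw": 0},
    {"dx": 0, "dy": 0, "dz": 0, "roll": 0, "jaw": 0},
    {"dx": 0, "dy": 0, "dz": 0, "roll": 0, "jaw": 0},
    {"dx": 0, "dy": 0, "dz": 0, "roll": 0, "jaw": 0},
    {"dx": 0, "dy": 0, "dz": 0, "roll": 0, "jaw": 0},
    {"dx": 0, "dy": 0, "dz": 0, "roll": 0, "jaw": 0},
    {"dx": 0, "dy": 0, "dz": 0, "roll": 0, "jaw": 0}
  ]
}}

```text
t: 14.1
eef_pos: [0.4528, -0.2966, 0.1291]
ee_rot: [3.142, 0.0, -2.832]
force: [0.0, -0.3, -2.4]
width: 0.0297
gripper_force: 20.0
```

{"op": "servo_tool", "data": {
  "moves": [
    {"dx": 0.0006, "dy": -0.0008, "dz": -0.01, "roll": 0, "jaw": 0},
    {"dx": 0, "dy": 0, "dz": -0.012, "roll": 0, "jaw": 0},
    {"dx": 0, "dy": 0, "dz": -0.008, "roll": 0, "jaw": 0},
    {"dx": 0, "dy": 0, "dz": -0.005, "roll": 0, "jaw": 0},
    {"dx": 0, "dy": 0, "dz": -0.003, "roll": 0, "jaw": 0},
    {"dx": 0, "dy": 0, "dz": -0.002, "roll": 0, "jaw": 0},
    {"dx": 0, "dy": 0, "dz": -0.0015, "roll": 0, "jaw": 0},
    {"dx": 0, "dy": 0, "dz": -0.001, "roll": 0, "jaw": 0},
    {"dx": 0, "dy": 0, "dz": 0, "roll": 0, "jaw": 0},
    {"dx": 0, "dy": 0, "dz": 0, "roll": 0, "jaw": 0}
  ]
}}

```text
t: 15.35
eef_pos: [0.4535, -0.2973, 0.0867]
ee_rot: [-3.141, 0.0, -2.831]
force: [-0.6, 0.2, -2.4]
width: 0.0295
gripper_force: 20.0
```

{"op": "servo_tool", "data": {
  "moves": [
    {"dx": 0, "dy": 0, "dz": -0.001, "roll": 0, "jaw": 0},
    {"dx": 0, "dy": 0, "dz": -0.0005, "roll": 0, "jaw": 0},
    {"dx": 0, "dy": 0, "dz": -0.0005, "roll": 0, "jaw": 0},
    {"dx": 0, "dy": 0, "dz": -0.0003, "roll": 0, "jaw": 0},
    {"dx": 0, "dy": 0, "dz": 0, "roll": 0, "jaw": 0},
    {"dx": 0, "dy": 0, "dz": 0, "roll": 0, "jaw": 0},
    {"dx": 0, "dy": 0, "dz": 0, "roll": 0, "jaw": 0},
    {"dx": 0, "dy": 0, "dz": 0, "roll": 0, "jaw": 0},
    {"dx": 0, "dy": 0, "dz": 0, "roll": 0, "jaw": 0},
    {"dx": 0, "dy": 0, "dz": 0, "roll": 0, "jaw": 0}
  ]
}}

```text
t: 16.6
eef_pos: [0.4533, -0.2974, 0.0844]
ee_rot: [-3.142, -0.0, -2.831]
force: [-2.6, 1.5, 4.4]
width: 0.0297
gripper_force: 20.0
```

Contact is soft. I'll release and rise.

{"op": "servo_tool", "data": {
  "moves": [
    {"dx": 0, "dy": 0, "dz": 0, "roll": 0, "jaw": 0.38},
    {"dx": 0, "dy": 0, "dz": 0, "roll": 0, "jaw": 0.5},
    {"dx": 0, "dy": 0, "dz": 0, "roll": 0, "jaw": 0.7},
    {"dx": 0, "dy": 0, "dz": 0.015, "roll": 0, "jaw": 0.8},
    {"dx": 0, "dy": 0, "dz": 0.04, "roll": 0, "jaw": 0.8},
    {"dx": 0, "dy": 0, "dz": 0.04, "roll": 0, "jaw": 0.8},
    {"dx": 0.01, "dy": 0.05, "dz": 0.01, "roll": 0, "jaw": 0.8},
    {"dx": 0.01, "dy": 0.055, "dz": 0, "roll": 0, "jaw": 0.8},
    {"dx": 0.01, "dy": 0.055, "dz": 0, "roll": 0, "jaw": 0.8},
    {"dx": 0.01, "dy": 0.055, "dz": 0, "roll": 0, "jaw": 0.8}
  ]
}}

```text
t: 17.85
eef_pos: [0.4938, -0.0807, 0.1907]
ee_rot: [-3.141, 0.002, -2.832]
force: [1.1, -0.4, -0.2]
width: 0.0701
gripper_force: 0.0
```

```bash
python3 - <<'E'
from h import *
s=get_state();print(s['t'],s['eef_pos'],s['q'])
im,d,c=save('top','top4');C=cloud(d,c);Z=C[...,2]
for lo,hi in((.1,.12),(.07,.088)):
    k=near(C,(.454,-.298),.07)&(Z>lo)&(Z<hi);print(k.sum(),C[k].mean(0),(C[k].max(0)+C[k].min(0))/2,np.ptp(C[k],0))
    if hi<.1: A=C[k];print(np.linalg.lstsq(np.c_[A[:,:2]-A[:,:2].mean(0),np.ones(len(A))],A[:,2],rcond=None)[0])
k=near(C,(.363,-.326),.05)&(Z>.046)&(Z<.062);print('handle',C[k].mean(0))
E
```

```text
17.85 [ 0.4937775  -0.08065339  0.19074401] [ 2.31744787e-01  9.67265801e-02 -4.19558763e-01  3.23263961e-04
 -1.05253035e+00 -1.49268073e+00]
106 [ 0.45022074 -0.29673555  0.11313567] [ 0.45168537 -0.29703702  0.11007253] [0.03058309 0.02796245 0.01972286]
1302 [ 0.45047134 -0.29708734  0.0787466 ] [ 0.4507962  -0.29805385  0.07910714] [0.11229404 0.1128936  0.01775264]
[-0.00423829  0.00275661  0.0787466 ]
handle [ 0.36491764 -0.32436674  0.05442003]
```

{"op": "servo_tool", "data": {
  "moves": [
    {"dx": -0.0135, "dy": 0.035, "dz": 0, "roll": 10.4, "jaw": 0.8},
    {"dx": -0.0135, "dy": 0.035, "dz": 0, "roll": 10.4, "jaw": 0.8},
    {"dx": -0.0135, "dy": 0.035, "dz": 0, "roll": 10.4, "jaw": 0.8},
    {"dx": -0.0135, "dy": 0.035, "dz": 0, "roll": 10.4, "jaw": 0.8},
    {"dx": -0.0135, "dy": 0.035, "dz": 0, "roll": 10.4, "jaw": 0.8},
    {"dx": -0.0135, "dy": 0.035, "dz": 0, "roll": 10.4, "jaw": 0.8},
    {"dx": -0.0135, "dy": 0.035, "dz": 0, "roll": 10.4, "jaw": 0.8},
    {"dx": -0.0135, "dy": 0.035, "dz": 0, "roll": 10.4, "jaw": 0.8},
    {"dx": -0.0135, "dy": 0.035, "dz": 0, "roll": 10.4, "jaw": 0.8},
    {"dx": -0.0135, "dy": 0.035, "dz": 0, "roll": 10.4, "jaw": 0.8}
  ]
}}

```text
t: 19.15
eef_pos: [0.358, 0.269, 0.1905]
ee_rot: [-3.14, 0.001, -1.01]
force: [0.0, -0.3, 0.9]
width: 0.07
gripper_force: 0.0
```

{"op": "servo_tool", "data": {
  "moves": [
    {"dx": 0, "dy": 0.006, "dz": 0, "roll": 10.4, "jaw": 0.8},
    {"dx": 0, "dy": 0, "dz": 0, "roll": 10.4, "jaw": 0.8},
    {"dx": 0, "dy": 0, "dz": -0.01, "roll": 10.4, "jaw": 0.8},
    {"dx": 0, "dy": 0, "dz": -0.025, "roll": 10.4, "jaw": 0.8},
    {"dx": 0, "dy": 0, "dz": -0.025, "roll": 10.4, "jaw": 0.8},
    {"dx": 0, "dy": 0, "dz": 0, "roll": 0, "jaw": 0.8},
    {"dx": 0, "dy": 0, "dz": 0, "roll": 0, "jaw": 0.8},
    {"dx": 0, "dy": 0, "dz": 0, "roll": 0, "jaw": 0.8},
    {"dx": 0, "dy": 0, "dz": 0, "roll": 0, "jaw": 0.8},
    {"dx": 0, "dy": 0, "dz": 0, "roll": 0, "jaw": 0.8}
  ]
}}

```text
t: 20.4
eef_pos: [0.3585, 0.2738, 0.1296]
ee_rot: [-3.141, -0.0, -0.109]
force: [-0.5, -0.8, 0.6]
width: 0.07
gripper_force: 0.0
```

```bash
python3 - <<'E'
from h import *
s=get_state();print(s['t'],s['eef_pos'],s['ee_rot'],s['q'])
p=np.array((.4495,.273))
for cam in('wrist','top'):
    im,d,c=save(cam,cam+'5');C=cloud(d,c);Z=C[...,2]
    for rr in(.064,.070):
        m=near(C,p,.13)&~near(C,p,rr)&(Z>.048)&(Z<.06)&(hsv(im)[...,0]<15);P=C[m][:,:2]
        if len(P)<20: print(cam,'none');continue
        mu=P.mean(0);w,V=np.linalg.eigh(np.cov(P.T));v=V[:,1]*np.sign(V[0,1]);print(cam,len(P),mu,np.degrees(np.arctan2(v[1],v[0])))
        a=(P-mu)@v;print('tip',mu+v*np.percentile(a,1),'axis from tip',mu+v*(np.percentile(a,1)+.122), 'len',np.ptp(a))
    for lo,hi in((.1,.12),(.07,.088)):
        k=near(C,p,.07)&(Z>lo)&(Z<hi)
        if k.sum()>20: print(cam,k.sum(),C[k].mean(0),(C[k].max(0)+C[k].min(0))/2,np.ptp(C[k],0))
cr=load('wrist5')['im'];cv2.imwrite('pics/w5s.png',cr[:,:,::-1])
E
```

```text
20.4 [0.35847025 0.27383437 0.1296346 ] [-3.14095902e+00 -2.65430834e-04 -1.09343626e-01] [ 1.09152283e+00  7.82667252e-02 -6.00008746e-01  2.36231631e-05
 -8.91834117e-01  3.69915125e-01]
wrist 3576 [0.35750369 0.28316494] -6.720660741598167
tip [0.32724595 0.28673047] axis from tip [0.44840763 0.27245295] len 0.06112122950125906
wrist 3186 [0.35436087 0.28352978] -6.755849562699205
tip [0.32707357 0.28676227] axis from tip [0.44822645 0.27241034] len 0.05505252593709971
wrist 4507 [0.45030633 0.2742503  0.11394412] [0.45073295 0.27446852 0.10866084] [0.02938677 0.02985366 0.01716877]
wrist 35106 [0.44556575 0.27463102 0.07833038] [0.44376434 0.27442246 0.08147954] [0.09989437 0.11322174 0.0128326 ]
top 71 [0.35262021 0.27952653] -13.998707732545
tip [0.3251044  0.28638634] axis from tip [0.44348114 0.25687453] len 0.06151977378479387
top 66 [0.35033892 0.27997707] -14.672283760500182
tip [0.32508011 0.28659053] axis from tip [0.44310174 0.25568915] len 0.056568495117837375
top 115 [0.44866843 0.27230845 0.11311548] [0.44939632 0.27335043 0.1100813 ] [0.02860786 0.03077048 0.01943254]
top 1108 [0.4557231  0.2668543  0.07881779] [0.45288949 0.27257749 0.07905518] [0.10644014 0.11486759 0.0178714 ]
```

View pics/w5s.png

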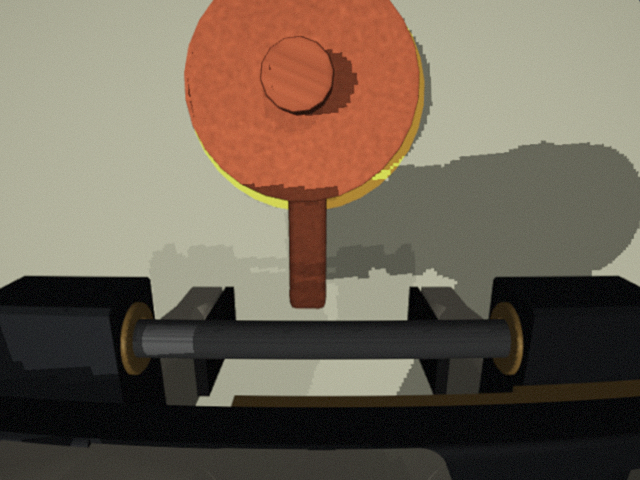

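The wrist view shows the red handle at columns 290–326, about 10 mm off the finger line. I'll shift and descend.

{"op": "servo_tool", "data": {
  "moves": [
    {"dx": -0.004, "dy": 0.0095, "dz": 0, "roll": -0.5, "jaw": 0.8},
    {"dx": 0, "dy": 0, "dz": -0.04, "roll": 0, "jaw": 0.8},
    {"dx": 0, "dy": 0, "dz": -0.04, "roll": 0, "jaw": 0.8},
    {"dx": 0, "dy": 0, "dz": -0.0245, "roll": 0, "jaw": 0.7},
    {"dx": 0, "dy": 0, "dz": 0, "roll": 0, "jaw": 0.5},
    {"dx": 0, "dy": 0, "dz": 0, "roll": 0, "jaw": 0.35},
    {"dx": 0, "dy": 0, "dz": 0, "roll": 0, "jaw": 0.27},
    {"dx": 0, "dy": 0, "dz": 0, "roll": 0, "jaw": 0.2},
    {"dx": 0, "dy": 0, "dz": 0, "roll": 0, "jaw": 0.15},
    {"dx": 0, "dy": 0, "dz": 0, "roll": 0, "jaw": 0.1}
  ],
  "newtons": 30
}}

```text
t: 21.75
eef_pos: [0.3545, 0.2834, 0.0254]
ee_rot: [-3.141, -0.0, -0.118]
force: [-2.7, -0.6, 6.7]
width: 0.0218
gripper_force: 30.0
```

{"op": "servo_tool", "data": {
  "moves": [
    {"dx": 0, "dy": 0, "dz": 0, "roll": 0, "jaw": 0},
    {"dx": 0, "dy": 0, "dz": 0, "roll": 0, "jaw": 0},
    {"dx": 0, "dy": 0, "dz": 0, "roll": 0, "jaw": 0},
    {"dx": 0, "dy": 0, "dz": 0, "roll": 0, "jaw": 0},
    {"dx": 0, "dy": 0, "dz": 0, "roll": 0, "jaw": 0},
    {"dx": 0, "dy": 0, "dz": 0, "roll": 0, "jaw": 0},
    {"dx": 0, "dy": 0, "dz": 0, "roll": 0, "jaw": 0},
    {"dx": 0, "dy": 0, "dz": 0, "roll": 0, "jaw": 0},
    {"dx": 0, "dy": 0, "dz": 0, "roll": 0, "jaw": 0},
    {"dx": 0, "dy": 0, "dz": 0, "roll": 0, "jaw": 0}
  ]
}}

```text
t: 23.0
eef_pos: [0.3545, 0.2834, 0.0254]
ee_rot: [-3.141, -0.0, -0.118]
force: [-2.2, -0.7, 6.3]
width: 0.0219
gripper_force: 30.0
```

{"op": "servo_tool", "data": {
  "moves": [
    {"dx": 0, "dy": 0, "dz": 0.0005, "roll": 0, "jaw": 0},
    {"dx": 0.001, "dy": -0.004, "dz": 0, "roll": 0, "jaw": 0},
    {"dx": 0.0027, "dy": -0.01, "dz": 0, "roll": 0, "jaw": 0},
    {"dx": 0.0048, "dy": -0.018, "dz": 0, "roll": 0, "jaw": 0},
    {"dx": 0.0065, "dy": -0.024, "dz": 0, "roll": 0, "jaw": 0},
    {"dx": 0.0075, "dy": -0.028, "dz": 0, "roll": 0, "jaw": 0},
    {"dx": 0.0075, "dy": -0.028, "dz": 0, "roll": 0, "jaw": 0},
    {"dx": 0.0065, "dy": -0.024, "dz": 0, "roll": 0, "jaw": 0},
    {"dx": 0.0048, "dy": -0.018, "dz": 0, "roll": 0, "jaw": 0},
    {"dx": 0.0027, "dy": -0.01, "dz": 0, "roll": 0, "jaw": 0}
  ]
}}

```text
t: 24.25
eef_pos: [0.3986, 0.1182, 0.0254]
ee_rot: [-3.141, -0.0, -0.118]
force: [-1.6, 4.2, 2.7]
width: 0.022
gripper_force: 30.0
```

{"op": "servo_tool", "data": {
  "moves": [
    {"dx": 0.0016, "dy": -0.006, "dz": 0, "roll": 0, "jaw": 0},
    {"dx": 0.0035, "dy": -0.013, "dz": 0, "roll": 0, "jaw": 0},
    {"dx": 0.0051, "dy": -0.019, "dz": 0, "roll": 0, "jaw": 0},
    {"dx": 0.006, "dy": -0.022, "dz": 0, "roll": 0, "jaw": 0},
    {"dx": 0.006, "dy": -0.022, "dz": 0, "roll": 0, "jaw": 0},
    {"dx": 0.0054, "dy": -0.0198, "dz": 0, "roll": 0, "jaw": 0},
    {"dx": 0.0041, "dy": -0.015, "dz": 0, "roll": 0, "jaw": 0},
    {"dx": 0.0027, "dy": -0.01, "dz": 0, "roll": 0, "jaw": 0},
    {"dx": 0.0016, "dy": -0.006, "dz": 0, "roll": 0, "jaw": 0},
    {"dx": 0.0013, "dy": -0.005, "dz": 0, "roll": 0, "jaw": 0}
  ]
}}

```text
t: 25.5
eef_pos: [0.4359, -0.0185, 0.0254]
ee_rot: [-3.141, -0.0, -0.117]
force: [-1.8, 6.6, 4.9]
width: 0.0215
gripper_force: 30.1
```

{"op": "servo_tool", "data": {
  "moves": [
    {"dx": 0, "dy": 0, "dz": 0, "roll": 0, "jaw": 0},
    {"dx": 0, "dy": 0, "dz": 0, "roll": 0, "jaw": 0.3},
    {"dx": 0, "dy": 0, "dz": 0, "roll": 0, "jaw": 0.6},
    {"dx": 0, "dy": 0, "dz": 0, "roll": 0, "jaw": 0.8},
    {"dx": 0, "dy": 0, "dz": 0.02, "roll": 0, "jaw": 0.8},
    {"dx": 0, "dy": 0, "dz": 0.05, "roll": 0, "jaw": 0.8},
    {"dx": 0, "dy": 0.02, "dz": 0.06, "roll": 0, "jaw": 0.8},
    {"dx": 0, "dy": 0.055, "dz": 0.02, "roll": 0, "jaw": 0.8},
    {"dx": 0, "dy": 0.06, "dz": 0, "roll": 0, "jaw": 0.8},
    {"dx": 0, "dy": 0.06, "dz": 0, "roll": 0, "jaw": 0.8}
  ]
}}

```text
t: 26.75
eef_pos: [0.4353, 0.1779, 0.1752]
ee_rot: [-3.14, -0.001, -0.118]
force: [1.7, -0.3, 0.3]
width: 0.0698
gripper_force: 0.0
```

```bash
python3 - <<'E'
from h import *
s=get_state();print(s['t'],s['eef_pos'],s['ee_rot'])
im,d,c=save('top','top6');C=cloud(d,c);Z=C[...,2];p=np.array((.530,-.029))
for lo,hi in((.1,.12),(.07,.088)):
    k=near(C,p,.07)&(Z>lo)&(Z<hi)
    if k.sum()>5: print(k.sum(),C[k].mean(0),(C[k].max(0)+C[k].min(0))/2,np.ptp(C[k],0))
print('blue',outer(im,c,(320,250),(105,125),34))
x=p;m=near(C,x,.13)&~near(C,x,.064)&(Z>.048)&(Z<.06);P=C[m][:,:2];mu=P.mean(0);w,V=np.linalg.eigh(np.cov(P.T));v=V[:,1]*np.sign(V[0,1]);a=(P-mu)@v;print(len(P),mu,np.degrees(np.arctan2(v[1],v[0])),mu+v*(np.percentile(a,1)+.122))
cv2.imwrite('pics/crop6.png',cv2.resize(im[150:330,160:460],(800,480),interpolation=cv2.INTER_CUBIC)[:,:,::-1])
E
```

```text
26.75 [0.43527929 0.17788602 0.17517466] [-3.14046628e+00 -7.55949516e-04 -1.17936097e-01]
103 [ 0.52977666 -0.02932799  0.11341318] [ 0.53051759 -0.02941594  0.11058982] [0.03014125 0.02618618 0.01864736]
1274 [ 0.52965728 -0.0290155   0.07869316] [ 0.52999073 -0.02950587  0.07902323] [0.11235784 0.11222986 0.01788459]
blue (23, (array([ 0.53013899, -0.0298511 ]), np.float64(0.0019879699756949905)))
169 [ 0.43516121 -0.01978393] -6.332958269737846 [ 0.52674932 -0.02994868]
```

View pics/crop6.png

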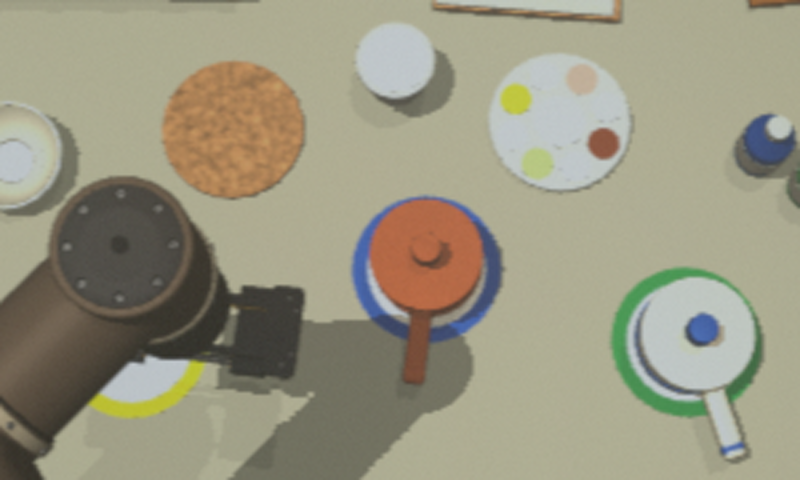

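The red pot sits centred in the blue ring with its lid at (426,248), the white pot is lidded in the green ring, and the cork pad is free at (233,129) in crop pixels. Now I'll go above the red knob.

{"op": "servo_tool", "data": {
  "moves": [
    {"dx": 0.019, "dy": -0.0415, "dz": 0, "roll": 0, "jaw": 0.8},
    {"dx": 0.019, "dy": -0.0415, "dz": 0, "roll": 0, "jaw": 0.8},
    {"dx": 0.019, "dy": -0.0415, "dz": 0, "roll": 0, "jaw": 0.8},
    {"dx": 0.019, "dy": -0.0415, "dz": 0, "roll": 0, "jaw": 0.8},
    {"dx": 0.019, "dy": -0.0415, "dz": 0, "roll": 0, "jaw": 0.8},
    {"dx": 0, "dy": 0, "dz": 0, "roll": 0, "jaw": 0.8},
    {"dx": 0, "dy": 0, "dz": 0, "roll": 0, "jaw": 0.8},
    {"dx": 0, "dy": 0, "dz": 0, "roll": 0, "jaw": 0.8},
    {"dx": 0, "dy": 0, "dz": 0, "roll": 0, "jaw": 0.8},
    {"dx": 0, "dy": 0, "dz": 0, "roll": 0, "jaw": 0.8}
  ],
  "newtons": 20
}}

```text
t: 28.05
eef_pos: [0.5306, -0.0307, 0.1747]
ee_rot: [-3.141, -0.0, -0.116]
force: [-0.2, -0.8, -0.4]
width: 0.0698
gripper_force: 0.0
```

```bash
python3 - <<'E'
from h import *
s=get_state();print(s['t'],s['eef_pos'])
im,d,c=save('wrist','w7');C=cloud(d,c);Z=C[...,2];p=np.array((.530,-.029))
for lo,hi in((.108,.12),(.074,.084)):
    k=near(C,p,.07)&(Z>lo)&(Z<hi);print(k.sum(),C[k].mean(0),(C[k].max(0)+C[k].min(0))/2,np.ptp(C[k],0))
c=load('top6');H=hsv(c['im']);v,u=np.mgrid[0:480,0:640];k=(np.hypot(u-247.6,v-198.2)<34)&(H[...,0]>5)&(H[...,0]<17)&(H[...,1]>90);k=cv2.morphologyEx(k.astype('u1'),cv2.MORPH_CLOSE,np.ones((5,5)))>0
P=onplane(np.c_[u[k],v[k]],c,.006);print(k.sum(),P.mean(0),(P.max(0)+P.min(0))/2,np.ptp(P,0))
E
```

```text
28.05 [ 0.53062529 -0.03073218  0.17472193]
2220 [ 0.53350949 -0.02742932  0.11412431] [ 0.53265756 -0.02733448  0.11243432] [0.0289754  0.02945536 0.00885069]
21591 [ 0.53698964 -0.02760881  0.07848598] [ 0.53376103 -0.02667385  0.07760987] [0.11137075 0.1136516  0.00677711]
2100 [0.67874706 0.17600174 0.006     ] [0.67960885 0.17613755 0.006     ] [0.14584614 0.14678569 0.        ]
```

```bash
python3 - <<'E'
from h import *
for f,h,p in(('w7',(105,125),(.530,-.029)),('w2',(105,125),(.53,-.029)),('wrist5',(22,32),(.453,.276)),('w1',(50,85),(.454,-.298)),('w1',(105,125),(.53,-.029))):
    c=load(f);H=hsv(c['im']);C=cloud(c['d'],c)
    k=(H[...,0]>h[0])&(H[...,0]<h[1])&(H[...,1]>100)&near(C,p,.095)&(C[...,2]<.012)
    v,u=np.nonzero(k);P=onplane(np.c_[u,v],c,0)[:,:2];x=np.array(p)
    for _ in range(3):
        a=((np.arctan2(*(P-x).T[::-1])+np.pi)/(2*np.pi)*90).astype(int);r=np.hypot(*(P-x).T)
        Q=np.array([P[a==i][np.argsort(r[a==i])[-3]] for i in range(90) if (a==i).sum()>12 and r[a==i].max()>.072]);x,e=circ(Q,.078)
    print(f,len(P),len(Q),x,e,circ(P,.07)[0])
E
```

```text
w7 5259 52 [ 0.53042682 -0.0275885 ] 0.0002910667971151576 [ 0.53172964 -0.02790356]
w2 4927 31 [ 0.53073412 -0.02812398] 0.00013487305459860784 [ 0.53176536 -0.02791162]
wrist5 542 13 [0.45403808 0.27557524] 0.0005425653854854195 [0.44666632 0.27558808]
w1 5560 42 [ 0.45545255 -0.29793865] 0.00029749666050706496 [ 0.45520831 -0.29669773]
w1 4244 40 [ 0.53211615 -0.02723602] 0.00038694451362696373 [ 0.53107944 -0.02766069]
```

{"op": "servo_tool", "data": {
  "moves": [
    {"dx": 0.002, "dy": 0.003, "dz": 0, "roll": 0, "jaw": 0.8},
    {"dx": 0, "dy": 0, "dz": -0.03, "roll": 0, "jaw": 0.8},
    {"dx": 0, "dy": 0, "dz": -0.03, "roll": 0, "jaw": 0.8},
    {"dx": 0, "dy": 0, "dz": -0.02, "roll": 0, "jaw": 0.7},
    {"dx": 0, "dy": 0, "dz": -0.0103, "roll": 0, "jaw": 0.55},
    {"dx": 0, "dy": 0, "dz": 0, "roll": 0, "jaw": 0.42},
    {"dx": 0, "dy": 0, "dz": 0, "roll": 0, "jaw": 0.36},
    {"dx": 0, "dy": 0, "dz": 0, "roll": 0, "jaw": 0.3},
    {"dx": 0, "dy": 0, "dz": 0, "roll": 0, "jaw": 0.1},
    {"dx": 0, "dy": 0, "dz": 0, "roll": 0, "jaw": 0}
  ],
  "newtons": 20
}}

```text
t: 29.35
eef_pos: [0.5333, -0.0282, 0.0851]
ee_rot: [-3.141, -0.002, -0.117]
force: [-1.4, 1.2, 6.5]
width: 0.0296
gripper_force: 20.0
```

{"op": "servo_tool", "data": {
  "moves": [
    {"dx": 0, "dy": 0, "dz": 0, "roll": 0, "jaw": 0},
    {"dx": 0, "dy": 0, "dz": 0, "roll": 0, "jaw": 0},
    {"dx": 0, "dy": 0, "dz": 0.004, "roll": 0, "jaw": 0},
    {"dx": 0, "dy": 0, "dz": 0.008, "roll": 0, "jaw": 0},
    {"dx": 0, "dy": 0, "dz": 0.014, "roll": 0, "jaw": 0},
    {"dx": 0, "dy": 0, "dz": 0.016, "roll": 0, "jaw": 0},
    {"dx": 0, "dy": 0, "dz": 0.012, "roll": 0, "jaw": 0},
    {"dx": 0, "dy": 0, "dz": 0.006, "roll": 0, "jaw": 0},
    {"dx": 0, "dy": 0, "dz": 0, "roll": 0, "jaw": 0},
    {"dx": 0, "dy": 0, "dz": 0, "roll": 0, "jaw": 0}
  ]
}}

```text
t: 30.6
eef_pos: [0.5323, -0.0284, 0.1438]
ee_rot: [3.141, 0.001, -0.118]
force: [0.1, 0.2, -2.6]
width: 0.0296
gripper_force: 20.0
```

{"op": "servo_tool", "data": {
  "moves": [
    {"dx": 0.008, "dy": 0.011, "dz": 0, "roll": 0, "jaw": 0},
    {"dx": 0.016, "dy": 0.022, "dz": 0, "roll": 0, "jaw": 0},
    {"dx": 0.022, "dy": 0.0305, "dz": 0, "roll": 0, "jaw": 0},
    {"dx": 0.0275, "dy": 0.0385, "dz": 0, "roll": 0, "jaw": 0},
    {"dx": 0.0275, "dy": 0.0385, "dz": 0, "roll": 0, "jaw": 0},
    {"dx": 0.022, "dy": 0.0305, "dz": 0, "roll": 0, "jaw": 0},
    {"dx": 0.016, "dy": 0.022, "dz": -0.01, "roll": 0, "jaw": 0},
    {"dx": 0.008, "dy": 0.011, "dz": -0.02, "roll": 0, "jaw": 0},
    {"dx": 0, "dy": 0, "dz": -0.02, "roll": 0, "jaw": 0},
    {"dx": 0, "dy": 0, "dz": -0.02, "roll": 0, "jaw": 0}
  ]
}}

```text
t: 31.85
eef_pos: [0.6791, 0.176, 0.0718]
ee_rot: [3.141, 0.002, -0.117]
force: [0.3, -0.1, -1.6]
width: 0.0294
gripper_force: 20.0
```

```bash
python3 - <<'E'
from h import *
s=get_state();print(s['t'],s['eef_pos'],s['force'])
c=load('w2');H=hsv(c['im']);C=cloud(c['d'],c);p=(.679,.176)
k=(H[...,0]>3)&(H[...,0]<18)&(H[...,1]>90)&near(C,p,.09)&(C[...,2]<.015)
v,u=np.nonzero(k);P=onplane(np.c_[u,v],c,.006)[:,:2];x=np.array(p)
for _ in range(3):
    a=((np.arctan2(*(P-x).T[::-1])+np.pi)/(2*np.pi)*90).astype(int);r=np.hypot(*(P-x).T)
    Q=np.array([P[a==i][np.argsort(r[a==i])[-3]] for i in range(90) if (a==i).sum()>12 and r[a==i].max()>.07]);x,e=circ(Q,.075)
print('pad',len(Q),x,e)
im,d,c=save('top','top8');C=cloud(d,c);print('red pot',pot(C,(.53,-.029)),'blue',outer(im,c,(320,250),(105,125),34))
E
```

```text
31.85 [0.67907043 0.17596565 0.07176904] [ 0.27895727 -0.09526208 -1.64918607]
pad 67 [0.68137221 0.17772039] 0.0009174524588084533
red pot (np.int64(250), (array([ 0.53123123, -0.03104922,  0.05176814]), np.float64(0.0016568122810412978))) blue (38, (array([ 0.5301475 , -0.02960289]), np.float64(0.002116426783512148)))
```

{"op": "servo_tool", "data": {
  "moves": [
    {"dx": 0.001, "dy": 0.001, "dz": -0.01, "roll": 0, "jaw": 0},
    {"dx": 0, "dy": 0, "dz": -0.012, "roll": 0, "jaw": 0},
    {"dx": 0, "dy": 0, "dz": -0.008, "roll": 0, "jaw": 0},
    {"dx": 0, "dy": 0, "dz": -0.004, "roll": 0, "jaw": 0},
    {"dx": 0, "dy": 0, "dz": -0.002, "roll": 0, "jaw": 0},
    {"dx": 0, "dy": 0, "dz": -0.001, "roll": 0, "jaw": 0},
    {"dx": 0, "dy": 0, "dz": -0.001, "roll": 0, "jaw": 0},
    {"dx": 0, "dy": 0, "dz": 0, "roll": 0, "jaw": 0},
    {"dx": 0, "dy": 0, "dz": 0, "roll": 0, "jaw": 0},
    {"dx": 0, "dy": 0, "dz": 0, "roll": 0, "jaw": 0}
  ]
}}

```text
t: 33.15
eef_pos: [0.6807, 0.1767, 0.0364]
ee_rot: [-3.142, -0.0, -0.118]
force: [-0.8, 0.2, -2.3]
width: 0.0296
gripper_force: 20.0
```

{"op": "servo_tool", "data": {
  "moves": [
    {"dx": 0, "dy": 0, "dz": -0.002, "roll": 0, "jaw": 0},
    {"dx": 0, "dy": 0, "dz": -0.001, "roll": 0, "jaw": 0},
    {"dx": 0, "dy": 0, "dz": -0.0007, "roll": 0, "jaw": 0},
    {"dx": 0, "dy": 0, "dz": -0.0005, "roll": 0, "jaw": 0},
    {"dx": 0, "dy": 0, "dz": -0.0005, "roll": 0, "jaw": 0},
    {"dx": 0, "dy": 0, "dz": 0, "roll": 0, "jaw": 0},
    {"dx": 0, "dy": 0, "dz": 0, "roll": 0, "jaw": 0},
    {"dx": 0, "dy": 0, "dz": 0, "roll": 0, "jaw": 0},
    {"dx": 0, "dy": 0, "dz": 0, "roll": 0, "jaw": 0},
    {"dx": 0, "dy": 0, "dz": 0, "roll": 0, "jaw": 0}
  ]
}}

```text
t: 34.4
eef_pos: [0.6807, 0.1766, 0.0316]
ee_rot: [3.142, -0.0, -0.118]
force: [0.2, 0.6, -1.2]
width: 0.0294
gripper_force: 20.0
```

{"op": "servo_tool", "data": {
  "moves": [
    {"dx": 0, "dy": 0, "dz": -0.0004, "roll": 0, "jaw": 0},
    {"dx": 0, "dy": 0, "dz": -0.0003, "roll": 0, "jaw": 0},
    {"dx": 0, "dy": 0, "dz": 0, "roll": 0, "jaw": 0},
    {"dx": 0, "dy": 0, "dz": 0, "roll": 0, "jaw": 0.38},
    {"dx": 0, "dy": 0, "dz": 0, "roll": 0, "jaw": 0.5},
    {"dx": 0, "dy": 0, "dz": 0, "roll": 0, "jaw": 0.7},
    {"dx": 0, "dy": 0, "dz": 0.015, "roll": 0, "jaw": 0.8},
    {"dx": 0, "dy": 0, "dz": 0.04, "roll": 0, "jaw": 0.8},
    {"dx": 0, "dy": 0, "dz": 0.05, "roll": 0, "jaw": 0.8},
    {"dx": 0, "dy": 0, "dz": 0.05, "roll": 0, "jaw": 0.8}
  ]
}}

```text
t: 35.65
eef_pos: [0.6807, 0.1765, 0.1887]
ee_rot: [-3.141, -0.001, -0.117]
force: [0.2, -0.3, 0.3]
width: 0.07
gripper_force: 0.0
```

{"op": "servo_tool", "data": {
  "moves": [
    {"dx": -0.03, "dy": 0.04, "dz": 0.02, "roll": 0, "jaw": 0.8},
    {"dx": -0.04, "dy": 0.04, "dz": 0, "roll": 0, "jaw": 0.8},
    {"dx": -0.04, "dy": 0.04, "dz": 0, "roll": 0, "jaw": 0.8},
    {"dx": -0.04, "dy": 0.04, "dz": 0, "roll": 0, "jaw": 0.8},
    {"dx": -0.04, "dy": 0.04, "dz": 0, "roll": 0, "jaw": 0.8},
    {"dx": -0.03, "dy": 0.03, "dz": 0, "roll": 0, "jaw": 0.8},
    {"dx": 0, "dy": 0, "dz": 0, "roll": 0, "jaw": 0.8},
    {"dx": 0, "dy": 0, "dz": 0, "roll": 0, "jaw": 0.8},
    {"dx": 0, "dy": 0, "dz": 0, "roll": 0, "jaw": 0.8},
    {"dx": 0, "dy": 0, "dz": 0, "roll": 0, "jaw": 0.8}
  ]
}}

```text
t: 36.9
eef_pos: [0.4613, 0.4059, 0.2059]
ee_rot: [3.141, 0.0, -0.119]
force: [-0.7, 0.4, -0.1]
width: 0.07
gripper_force: 0.0
```

```bash
python3 - <<'E'
from h import *
s=get_state();print(s['t'],s['eef_pos'])
im,d,c=save('top','top9');C=cloud(d,c);Z=C[...,2]
for p,lo,hi in(((.679,.176),.019,.032),((.53,-.029),.062,.074),((.454,-.298),.074,.084)):
    k=near(C,p,.068)&(Z>lo)&(Z<hi);print(k.sum(),C[k].mean(0),(C[k].max(0)+C[k].min(0))/2,circ(C[k][:,:2])[0])
cv2.imwrite('pics/crop9.png',cv2.resize(im[130:330,160:480],(800,500),interpolation=cv2.INTER_CUBIC)[:,:,::-1])
E
```

```text
36.9 [0.46134944 0.40587797 0.20588958]
1023 [0.67736113 0.17424096 0.0249726 ] [0.67891396 0.17739915 0.02548156] [0.6793513  0.17567202 0.04147074]
234 [ 0.53135916 -0.03026827  0.06878422] [ 0.52668316 -0.03094497  0.06799409] [ 0.53102751 -0.03115746  0.05173458]
1081 [ 0.45085494 -0.2964514   0.0787373 ] [ 0.4510379  -0.29744579  0.07903421] [ 0.45215288 -0.29801598  0.04153415]
```

View pics/crop9.png

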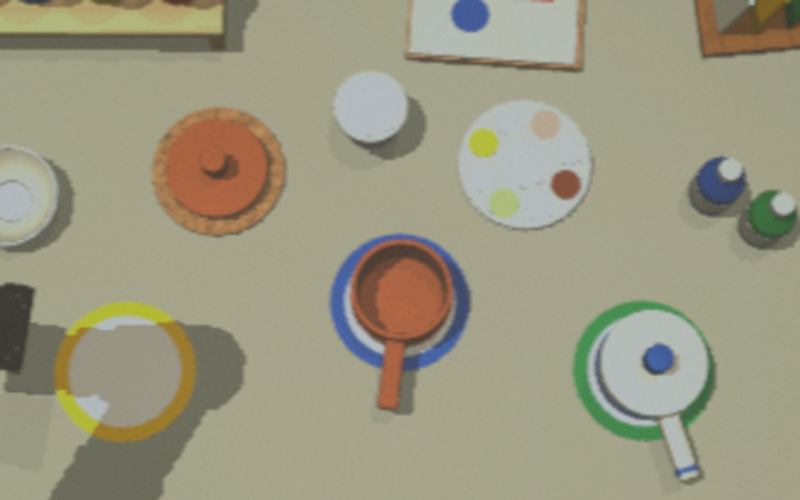

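The final picture shows the red lid centred on the cork, knob up at (215,160). The open red pot is in the blue ring, the lidded white pot is in the green ring, and the bystanders haven't moved.

```bash
python3 -c "
from station import *
print(job_done())"
```

```text
the job is handed in; nothing more can be done
None
```

I handed the job in at about 37 s of the 72 s allowed. The white pot is lidded in the green ring, the red pot is open in the blue ring, both within about 3 mm of centre, and the red lid lies knob up within about 2 mm of the cork pad's middle.

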